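# Space and bed a loose ledge tile

### The arm

A 6-joint arm with a two-finger parallel gripper is mounted at the origin on the work surface. World frame = base frame: x ahead of the robot, y to its left, z up, the work surface at z = 0. Lengths are in m, angles in rad, forces in N, time in s.
With the tool pointing down it reaches from about 0.25 to 0.775 m from the base axis. Payload 4 kg.
Tool frame: the origin (TCP) lies at the very end of the fingers, on their centre line; the grasp point (between the pads) lies 19 mm behind it (r.tcp_to_grasp is the distance from the TCP to the grasp point, in m); z points along the fingers, y is the line along which they close (so a half turn about z gives the same grasp; the last joint's range is limited). The gripper opens to 85 mm and grips with 20 to 120 N. Pads are 22 mm wide; open, the fingers measure 114 mm over their backs; the gripper's body (76 mm by 85 mm) begins 54 mm behind the grasp point. The pads swing forward as they close: fully open they stand 13 mm farther back than shut.
Start: joints at [1.049, 0.087, 1.371, -0, 1.684, -0.103], TCP at [0.224, 0.502, 0.231] pointing down, gripper open.
Joint ranges: [-3.1, 3.1], [-0.76, 2.03], [0.27, 2.55], [-1.08, 4.22], [0.17, 2.65], [-2.57, 2.57]. Speed limits (rad/s): [2.79, 2.79, 3.14, 3.14, 3.14, 3.14].

### API

Orientations are given as a unit quaternion [w, x, y, z].
In Python, from workcell import r gives the robot as it stands.
- The arm moves only by the tool arm_command, never from a script. Its argument "plan" is one flat list of numbers, 4 for each row, row after row: the shift along the world's x, y, z each as a share of 100 mm, from -1 to 1, then the turn about the world's z as a share of 360 degrees, from -1 to 1. In form: [x, y, z, twist, x, y, z, twist, ...]. A call has 1 to 20 rows; each row shifts and turns the commanded pose from where the row before left it; what a row does not reach is not made up. A row lasts 1/8 s, in which the tool goes at most 62.5 mm and 10.7 degrees, less where a joint would pass 70% of its speed; a pose out of reach is approached as far as the arm can. A call with a number of a shift or a turn outside -1 to 1 is refused whole. A call with a gripper value outside its range is refused whole. "jaw" is the closure, from -1 (fully open) to 1 (shut), so that 0 is half open, set as the call begins (left out, the last holds). The fingers move at their own pace and stop on an object; the grip force is fixed at half the most. Time passes only in rows, so rows that do not move let the fingers close. It gives the time, the measured TCP pose, the force, the opening and the grip force at its end, in the units of the state.
- r.state(): the state, without advancing time (a new reading comes with each control period).
- r.capture(name): name is "side" or "top"; returns (picture, depth): 384x512x3 uint8, blue, green, red; 384x512 float32, m along the optical axis (not along the pixel's ray), 0 where there is no reading.
- r.camera_model(name): a dict with "fx", "fy", "cx", "cy" (pixels), "R" (3x3) and "t" (3): a world point X has camera coordinates R X + t. Camera axes: x right, y down, z forward; pixel columns grow to the right and rows downward; lengths in m; the calibration is good to about 2 mm. A picture is of the moment at which its call begins. camera_model takes no time and is no camera call.
- r.close_job(): hands the job in; it is judged then, once.
Trained networks look in the newest picture that a camera, given by its name, has taken for a name from the list of things; names that differ only in an ending like _2 or _b are one class to them, and where a whole thing is asked for, a point or a joint stands for the part that bears it (a point fixed in the world has none). Each returns a list of dicts, best first, with "score" (0 to 1); they miss things now and then, are a little off and sometimes report something else, mostly with a low value. They report only what shows in the picture. A call takes as long as a camera call.
- r.look_for(query, camera): "position" ([x, y, z] in m, in world coordinates, good to about 4 mm: the middle of the surface that is visible of it).
The state is a dict: "clock": time; "qpos": joint angles; "qvel": joint speeds; "joint_torque": joint torques, N m; "position": TCP position; "ee_rot": TCP orientation; "ft_force": force on the tool from outside, world axes, zero at the start; "ft_torque": the same for the moment, N m; "grip_width": opening from 0.0 (shut) to 1.0 (fully open); "gripper_force": force on a finger pad.
Only numpy, scipy, OpenCV 4.12 (cv2) and the standard library are available. Lean on these libraries where they do the work, as an engineer would, in place of code of your own. Each camera call takes 0.05 s, during which the arm holds its last target. There are 200 camera calls.

### The job

On the tiled strip of the sink ledge the middle tile stands proud on its springy foam pads. Take the wooden spacer from the round trivet and slide it upright, lengthways, all the way down into the joint beside the middle tile that is wide enough for it, not sticking out past the tiles, and let go of it; never force it at the narrow joint. Then press the middle tile down with the fingers until it is flush with its neighbours, and finish while still holding it pressed; leave the mug, soap box, jar and spoon where they are.

Things in the scene. Friction and masses are not known exactly. Their poses are not given: they have to be found in the camera images.
- spacer_center (a point): Centre of the wooden spacer, a plain upright bar 70 mm long (its x axis), 14 mm thick (its y axis), 52 mm tall (z up); the lowest 3 mm are 11 mm thick. This point is 26 mm above its underside. It stands loose on its long thin edge on the trivet, about 40 g.
- trivet: Round dark silicone trivet, 130 mm across, 8 mm thick, stuck fast to the ledge; origin at the centre of its underside. The spacer stands on it at the start.
- bed: Concrete bed of the tiled strip, fixed: 112 mm (its x) by 290 mm (its y) by 8 mm thick; origin at the centre of its underside, z up. Three white tiles lie on it in a row along its y axis, the loose one in the middle at its origin; the two joints between them run along its x axis, are open above and have the bed as floor, 8 mm above the ledge.
- short_tile: White bonded outer tile, 100 mm (x, along the joint) by 64 mm (y) by 16 mm thick, origin at the centre of its underside on the bed, its centre 100 mm from the bed's middle on either the +y or the -y side; same axes as the bed. The joint between it and the middle tile is 18 mm wide (centre of that joint 59 mm from the bed's middle, towards this tile): wide enough.
- long_tile: White bonded outer tile, 100 mm (x) by 82 mm (y) by 16 mm thick, origin at the centre of its underside, 100 mm from the bed's middle on the other side; the joint between it and the middle tile is only 9 mm wide: too narrow for the spacer.
- loose_tile_top (a point): Centre of the top face of the loose middle tile, 100 mm (x) by 100 mm (y) by 16 mm thick. When untouched the top face is 30 mm above the ledge, 6 mm proud of the neighbours' tops (24 mm above the ledge).
- loose_tile (a joint): How far the middle tile is pressed down, in m: 0 standing proud, 0.006 flush, stop at 0.0065. It moves straight down without tilting and springs back when let go; it takes about 1 N to start, 7 N to be flush.
- mug: Steel mug, 76 mm wide, 85 mm tall, handle on its +y side; origin at the centre of its underside. Bystander.
- soap_box: Closed plastic soap box with a wire spring clip, 79 by 114 mm, 40 mm tall; origin at the centre of its underside. Bystander.
- jar: Glass jar with a twist cap, 76 mm wide, 110 mm tall; origin at the centre of its underside. Bystander.
- spoon: Wooden spoon, 220 mm long, 12 mm thick, lying flat along its own x axis. Bystander.

How it is judged:
On the way:
1. the spacer stands fully down in the wide joint, let go (horizontal distance between spacer_center and short_tile below 0.05 m and horizontal distance between spacer_center and bed below 0.068 m and z of spacer_center in the frame of bed below 0.037 m and x of spacer_center in the frame of bed between -0.02 and 0.02 m and angle between spacer_center's own z axis and vertical below 0.15 rad and contact force between the fingers and spacer below 0.3 N), for 0.2 s.
At the end, for the whole second after the job is handed in: The spacer stands upright (0.15 rad) in the 18 mm joint, underside within 3 mm of the bed, centre within 20 mm of the middle of the joint's length, touched by no finger, while the fingers press the middle tile (over 3 N), at most 1.5 mm proud of flush, and keep it so (all of step 1 and value of joint loose_tile above 0.0045 m and contact force between the fingers and loose_tile above 3 N and linear speed of spacer below 0.02 m/s); the arm keeps its last pose, push and grip.
It fails at once if the spacer is forced against the long tile at the narrow joint (contact force between spacer and long_tile above 8 N).
It fails at once if the mug, soap box, jar or spoon is displaced (distance of any of mug, soap_box, jar, spoon from where it was at the start of the episode above 0.03 m).
It also fails if it takes over 42 s, if anything falls off the work surface, if the arm or the gripper's body presses on something with over 40 N, if the wrist force passes 120 N, or if a joint passes its speed limit or range.

## Working session

There is one attempt and no reset: what is moved stays moved. The work goes in short steps, Python scripts to look and compute and a tool call to move; the robot and the scene stay as the last step left them, time stands still between calls to the robot, and variables do not carry over. Pictures are saved under pics/ and viewed, at most 10 in all, crops included, and the job is handed in when it is done.

Besides the shell and the picture viewer there is one more tool, called after "Call:" as name(argument=value, ...), one argument or row to a line, values as JSON. arm_command: Moves the arm, as the interface text tells. Shift numbers are shares of 100 mm and turn numbers shares of 360 degrees, none past 1 either way. Its arguments: {"type":"object","properties":{"plan":{"type":"array","items":{"type":"number","minimum":-1,"maximum":1}},"jaw":{"type":"number"}},"required":["plan"]}

```bash
mkdir -p pics
cat > h.py <<'E'
import numpy as np, cv2
from workcell import r
def cap(n,f=None):
    im,d=r.capture(n)
    if f: cv2.imwrite('pics/'+f,im)
    return im,d
def cloud(n,d):
    m=r.camera_model(n); v,u=np.mgrid[0:d.shape[0],0:d.shape[1]]
    P=np.stack([(u-m['cx'])/m['fx']*d,(v-m['cy'])/m['fy']*d,d],-1)
    W=(P-np.array(m['t']))@np.array(m['R']); W[d==0]=np.nan
    return W
E
python3 - <<'E'
from h import *
s=r.state(); print(s['clock'],s['position'],s['ee_rot'])
for c in('top','side'):
    im,d=cap(c,c+'0.png'); np.save(c+'0.npy',cloud(c,d))
    for q in('spacer_center','trivet','bed','short_tile','long_tile','loose_tile_top','mug','jar','soap_box','spoon'):
        print(c,q,[(np.round(o['position'],3).tolist(),round(o['score'],2)) for o in r.look_for(q,c)[:2]])
print(r.state()['clock'])
E
```

```text
0.0 [0.22339964 0.50202121 0.2301359 ] [-3.54511682e-04  2.07869655e-01  9.78155900e-01 -1.05624831e-03]
top spacer_center [([0.492, 0.291, 0.062], 0.53)]
top trivet [([0.503, 0.289, 0.009], 0.94)]
top bed [([0.522, -0.079, 0.031], 0.69)]
top short_tile [([0.55, -0.171, 0.024], 0.78)]
top long_tile [([0.494, 0.023, 0.022], 0.8)]
top loose_tile_top [([0.522, -0.072, 0.03], 0.95)]
top mug [([0.724, 0.265, 0.04], 0.67), ([0.55, -0.169, 0.026], 0.45)]
top jar [([0.532, -0.435, 0.111], 0.56)]
top soap_box [([0.305, 0.328, 0.045], 0.86)]
top spoon [([0.262, -0.23, 0.01], 0.56)]
side spacer_center [([0.497, 0.284, 0.036], 0.56)]
side trivet [([0.52, 0.264, 0.008], 0.56)]
side bed [([0.518, -0.107, 0.027], 0.62), ([0.283, -0.239, 0.014], 0.58)]
side short_tile [([0.546, -0.183, 0.025], 0.89)]
side long_tile [([0.49, 0.017, 0.027], 0.74), ([0.521, -0.094, 0.028], 0.49)]
side loose_tile_top [([0.521, -0.086, 0.029], 0.86), ([0.491, 0.018, 0.028], 0.48)]
side mug [([0.709, 0.225, 0.053], 0.67)]
side jar [([0.533, -0.469, 0.082], 0.98)]
side soap_box [([0.307, 0.29, 0.044], 0.69)]
side spoon [([0.283, -0.243, 0.015], 0.84)]
1.1
```

View pics/top0.png

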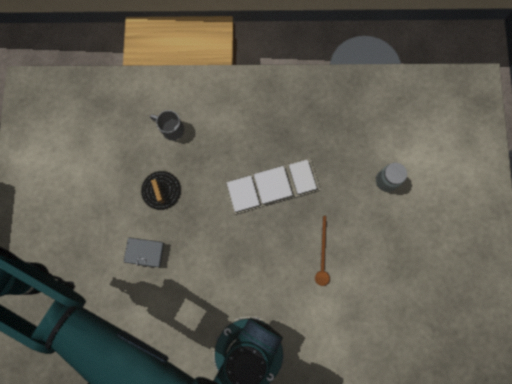

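View pics/side0.png

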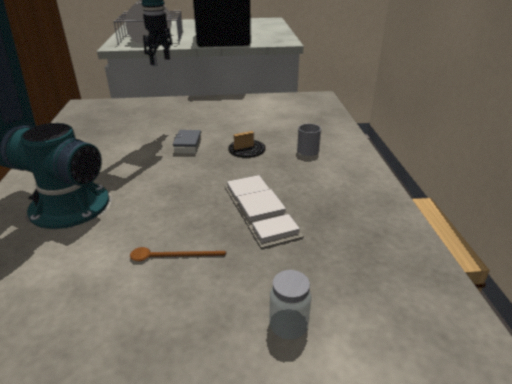

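The top view shows the spacer at about (156,190) on the trivet. The tiles are at (243,194), (272,185) and (302,177), and the short tile is the right one (world -y). The mug, jar, spoon and soap box are all well clear. Next I measure the poses from these pictures.

Run:
```python
from h import *
im=cv2.imread('pics/top0.png'); W=np.load('top0.npy'); m=r.camera_model('top')
R=np.array(m['R']);t=np.array(m['t']); C=-R.T@t; print('cam',C,m['fx'])
def ray(uv,z):
    uv=np.atleast_2d(uv); dr=np.c_[(uv[:,0]-m['cx'])/m['fx'],(uv[:,1]-m['cy'])/m['fy'],np.ones(len(uv))]@R
    return (C+dr*((z-C[2])/dr[:,2])[:,None])[:,:2]
def rect(mask,z,name):
    n,l,st,ce=cv2.connectedComponentsWithStats(mask.astype(np.uint8))
    for i in range(1,n):
        if st[i,4]<40: continue
        uv=np.argwhere(l==i)[:,::-1]; p=ray(uv,z)
        c,s,a=cv2.minAreaRect((p*1000).astype(np.float32))
        e=np.linalg.eigh(np.cov(p.T))[1][:,1]
        print(name,ce[i],st[i,4],'mean',p.mean(0),'rect',np.round(c,1),np.round(s,1),round(a,1),'axis deg',np.degrees(np.arctan2(e[1],e[0])))
g=im.astype(int)
white=(g.min(2)>150)&(np.arange(512)[None]>200)&(np.arange(512)[None]<340)&(np.arange(384)[:,None]>140)&(np.arange(384)[:,None]<230)
print(g[185,272],g[177,302],g[194,243],g[190,156])
rect(white,.026,'tile')
reg=(np.abs(np.arange(512)[None]-158)<25)&(np.abs(np.arange(384)[:,None]-190)<25)
wood=(g[...,2]-g[...,0]>50)&reg
rect(wood,.06,'wood')
hi=(W[...,2]>.045)&reg; rect(hi,.06,'high')
print(W[hi].mean(0), np.nanmax(W[hi][:,2]))
x=cv2.resize(im[130:240,120:330],None,fx=3.8,fy=3.8,interpolation=cv2.INTER_CUBIC); cv2.imwrite('pics/c0.png',x)
```

```text
cam [ 0.22490123 -0.04807409  1.45872163] 455.50299503618106
[182 180 180] [181 180 181] [184 182 183] [ 70 118 153]
tile [302.16274864 176.15189873] 553 mean [ 0.54772616 -0.17032543] rect [ 548.  -170.2] [97.1 60. ] 16.1 axis deg -164.13577546391048
tile [272.32963374 184.26970033] 901 mean [ 0.52111286 -0.07435703] rect [521.6 -74.3] [97.9 96.8] 16.2 axis deg -165.5512703282036
tile [242.29740791 193.08731241] 733 mean [0.4923211  0.02185377] rect [492.6  22. ] [96.8 78.9] 16.2 axis deg -166.16048867134157
wood [156.07070707 189.6969697 ] 99 mean [0.49675968 0.29145687] rect [496.6 291.3] [68.6 14.5] 19.2 axis deg -160.52843853656123
high [156.06034483 189.87931034] 116 mean [0.49618015 0.29146619] rect [497.  291.6] [71.7 16.7] 20.5 axis deg -159.57208395543006
[0.49634514 0.29166873 0.05913092] 0.06757214771776195
```

View pics/c0.png

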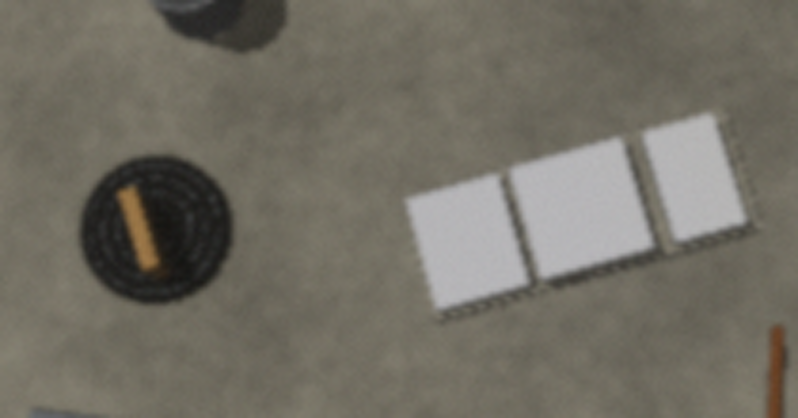

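The crop shows the wood bar on the trivet at about 20° and the wide joint to the right of the middle tile, with the tile axis at about 16.2°. I go above the spacer.

Call:
arm_command(
  plan=[0.34, -0.26, 0, 0.0153, 0.34, -0.26, 0, 0.0153, 0.34, -0.26, 0, 0.0153, 0.34, -0.26, 0, 0.0153, 0.34, -0.26, 0, 0.0153, 0.34, -0.26, 0, 0.0153, 0.34, -0.26, 0, 0.0153, 0.34, -0.26, 0, 0.0153, 0, 0, -0.3, 0, 0, 0, -0.3, 0, 0, 0, -0.3, 0, 0, 0, 0, 0, 0, 0, 0, 0],
  jaw=-1,
)

```text
clock: 2.72
position: [0.4963, 0.2948, 0.1427]
ee_rot: [0.001, -0.174, 0.985, 0.0]
ft_force: [0.9, 0.5, 0.7]
grip_width: 1.005
gripper_force: 0.0
```

Call:
arm_command(
  plan=[0, -0.34, 0, 0, 0, 0, -0.35, 0, 0, 0, -0.35, 0, 0, 0, -0.25, 0, 0, 0, -0.12, 0, 0, 0, 0, 0, 0, 0, 0, 0],
)

```text
clock: 3.6
position: [0.497, 0.2611, 0.0363]
ee_rot: [0.002, -0.174, 0.985, 0.0]
ft_force: [0.4, 0.2, -0.5]
grip_width: 1.003
gripper_force: 0.0
```

Run:
```python
from h import *
im,d=cap('side','s1.png'); cv2.imwrite('pics/s1c.png',cv2.resize(im[90:190,160:340],None,fx=4,fy=4,interpolation=cv2.INTER_CUBIC))
print(r.state()['position'])
```

```text
[0.49694863 0.26105939 0.03626887]
```

View pics/s1c.png

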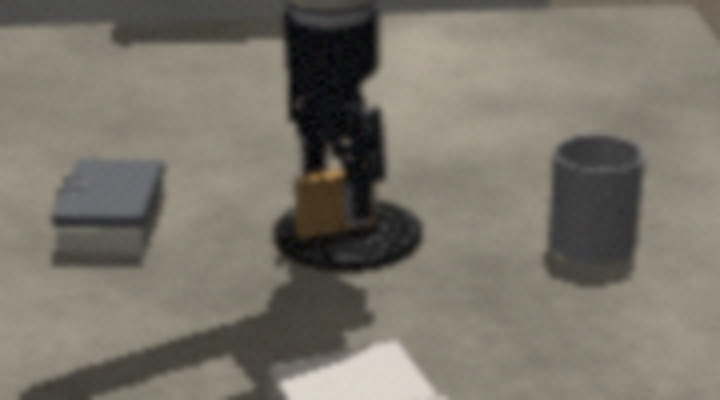

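The shift was ten times too large in y (34 mm, not 3.4). The picture shows the spacer still standing at crop (322,203), inside the open jaws. I check whether it moved.

Run:
```python
from h import *
for f in('side0.png','s1.png'):
    g=cv2.imread('pics/'+f).astype(int)[120:165,220:275]; w=(g[...,2]-g[...,0]>45)
    v,u=np.nonzero(w); print(f,w.sum(),u.min()+220,u.max()+220,v.min()+120,v.max()+120,u.mean()+220,v.mean()+120)
im,d=cap('top','t1.png'); g=im.astype(int)[165:215,130:185]; w=(g[...,2]-g[...,0]>50); v,u=np.nonzero(w); print(w.sum(), u.mean()+130 if w.any() else 0, v.mean()+165 if w.any() else 0)
```

```text
side0.png 56 234 252 131 136 243.0 133.35714285714286
s1.png 23 237 245 132 135 240.91304347826087 133.56521739130434
0 0 0
```

The spacer's left edge is still at column 234, so it hasn't moved. I move back +30 mm in y and close.

Call:
arm_command(
  plan=[0, 0.15, 0, 0, 0, 0.15, 0, 0, 0, 0, -0.01, 0, 0, 0, 0, 0],
)

```text
clock: 4.2
position: [0.4954, 0.2907, 0.033]
ee_rot: [-0.0, -0.175, 0.985, -0.0]
ft_force: [-0.5, 0.9, -0.0]
grip_width: 1.0
gripper_force: 0.0
```

Call:
arm_command(
  plan=[0, 0, 0, 0, 0, 0, 0, 0, 0, 0, 0, 0, 0, 0, 0, 0, 0, 0, 0, 0, 0, 0, 0, 0],
  jaw=1,
)

```text
clock: 4.95
position: [0.4958, 0.2904, 0.0335]
ee_rot: [0.0, -0.174, 0.985, 0.0]
ft_force: [0.9, -1.1, 1.0]
grip_width: 0.151
gripper_force: 58.5
```

Call:
arm_command(
  plan=[0, 0, 0.3, 0, 0, 0, 0.4, 0, 0.041, -0.421, 0, -0.001, 0.041, -0.421, 0, -0.001, 0.041, -0.421, 0, -0.001, 0.041, -0.421, 0, -0.001, 0.041, -0.421, 0, -0.001, 0.041, -0.421, 0, -0.001, 0.041, -0.421, 0, -0.001, 0.041, -0.421, 0, -0.001, 0.041, -0.421, 0, -0.001, 0.041, -0.421, 0, -0.001, 0, 0, 0, 0, 0, 0, 0, 0, 0, 0, 0, 0],
)

```text
clock: 6.82
position: [0.5365, -0.1293, 0.1032]
ee_rot: [-0.0, -0.144, 0.99, 0.0]
ft_force: [1.0, -0.5, -0.8]
grip_width: 0.156
gripper_force: 58.7
```

Run:
```python
from h import *
im,d=cap('side','s2.png'); cv2.imwrite('pics/s2c.png',cv2.resize(im[120:260,190:330],None,fx=4,fy=4,interpolation=cv2.INTER_CUBIC))
im2,d2=cap('top','t2.png')
cv2.imwrite('pics/s2c.png',np.hstack([cv2.resize(im[120:260,200:320],None,fx=4,fy=4,interpolation=cv2.INTER_CUBIC)[:480],cv2.resize(im2[130:250,250:330],None,fx=4,fy=4,interpolation=cv2.INTER_CUBIC)]) )
m=r.camera_model('top'); C=-np.array(m['R']).T@m['t']
ms=r.camera_model('side'); print('side cam',-np.array(ms['R']).T@ms['t'])
p=np.array(r.state()['position']); q=r.state()['ee_rot']; print(p,q, 'tooly',np.degrees(np.arctan2(2*q[1]*q[2],q[2]**2-q[1]**2)))
# wood in side view -> fit corners
W=cloud('side',d); g=im.astype(int); wood=(g[...,2]-g[...,0]>40); wood[:,:200]=0; wood[:,320:]=0; wood[:100]=0;wood[260:]=0
Q=W[wood]; Q=Q[np.isfinite(Q[:,0])]; print(len(Q),Q.min(0),Q.max(0),np.median(Q,0))
k=Q[np.abs(Q[:,0]-p[0])<.06]; e=np.polyfit(k[:,0],k[:,1],1); print('face angle',np.degrees(np.arctan(e[0])), 'face rel tcp y at tcp x',np.polyval(e,p[0])-p[1])
```

```text
side cam [ 0.43836981 -0.94594752  0.63431074]
[ 0.53663814 -0.12939893  0.10334643] [-2.36313274e-05 -1.44023448e-01  9.89574262e-01  1.60084736e-04] tooly -16.56146683012877
183 [ 0.36616675 -0.24928298  0.00436538] [ 0.57505108 -0.11739711  0.15901955] [ 0.50950226 -0.14651321  0.08919946]
face angle 13.351731401218421 face rel tcp y at tcp x -0.00729655943005228
```

View pics/s2c.png

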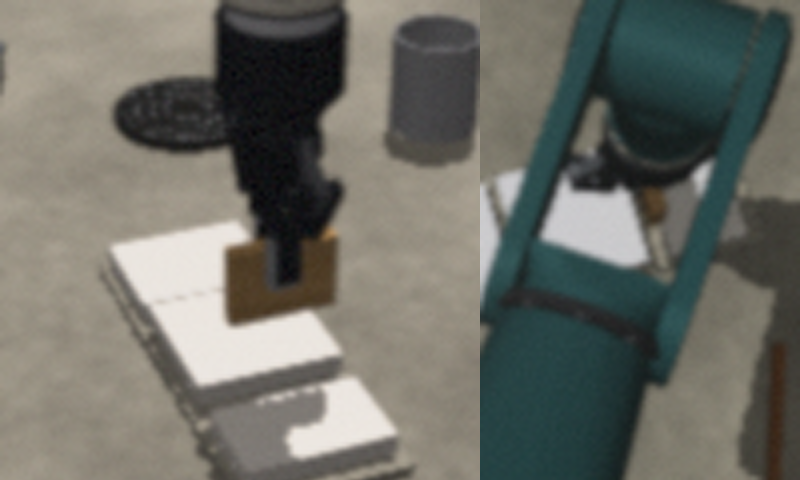

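The spacer hangs upright and level above the joint (face at crop (280,285)), and its measured near face is consistent with being centred on the TCP. I cross-check the joint position with the side camera.

Run:
```python
from h import *
for cam in('side','top'):
    W=np.load(cam+'0.npy'); m=r.camera_model(cam); R=np.array(m['R']);C=-R.T@m['t']
    g=cv2.imread(f'pics/{cam}0.png').astype(int)
    v,u=np.mgrid[0:384,0:512]; dr=np.stack([(u-m['cx'])/m['fx'],(v-m['cy'])/m['fy'],np.ones(u.shape)],-1)@R
    P={z:C+dr*((z-C[2])/dr[...,2:])for z in(.024,.03)}
    a=np.radians(16.15); ex=np.array([np.cos(a),np.sin(a)]); ey=np.array([-ex[1],ex[0]]); o=np.array([.5207,-.0741])
    for z in P:  # brightness profile across the joints in bed y, at tile-top height
        b=(P[z][...,:2]-o); x=b@ex; y=b@ey; s=np.abs(x)<.038
        gr=g.mean(2); print(cam,z,' '.join(f'{int(k*1000)}:{gr[s&(np.abs(y-k)<.001)].mean():.0f}' for k in np.arange(-.08,-.04,.002) ))
        t=s&(gr>(150 if cam=='top' else 170)); 
        print('  x-extent', [(lo,np.round(np.percentile((x[(y>lo)&(y<hi)&(np.abs(x)<.07)&(gr>150)]),[0.5,99.5]),4)) for lo,hi in((-.125,-.075),(-.04,.04),(.065,.13))])
        print('  y mid',[ (lo,np.round([y[(np.abs(x)<.03)&(y>lo)&(y<hi)&(gr>150)].min(),y[(np.abs(x)<.03)&(y>lo)&(y<hi)&(gr>150)].max()],4)) for lo,hi in((-.15,-.06),(-.058,.054),(.056,.16))])
```

```text
side 0.024 -80:208 -78:206 -76:200 -74:191 -72:165 -69:134 -67:106 -65:85 -63:75 -61:76 -59:76 -57:78 -55:78 -53:79 -51:80 -49:89 -47:111 -45:133 -43:171 -41:187
  x-extent [(-0.125, array([-0.049 ,  0.0505])), (-0.04, array([-0.0461,  0.0545])), (0.065, array([-0.0488,  0.0512]))]
  y mid [(-0.15, array([-0.1341, -0.0714])), (-0.058, array([-0.0448,  0.0537])), (0.056, array([0.0561, 0.1408]))]
side 0.03 -80:177 -78:143 -76:115 -74:88 -72:78 -69:76 -67:76 -65:77 -63:78 -61:79 -59:80 -57:85 -55:106 -53:126 -51:163 -49:185 -47:197 -45:205 -43:206 -41:207
  x-extent [(-0.125, array([-0.0515,  0.0468])), (-0.04, array([-0.0488,  0.051 ])), (0.065, array([-0.0513,  0.0475]))]
  y mid [(-0.15, array([-0.1408, -0.0787])), (-0.058, array([-0.0524,  0.0539])), (0.056, array([0.0562, 0.1314]))]
top 0.024 -80:181 -78:181 -76:181 -74:178 -72:173 -69:155 -67:137 -65:118 -63:113 -61:112 -59:109 -57:100 -55:92 -53:91 -51:115 -49:141 -47:166 -45:176 -43:181 -41:181
  x-extent [(-0.125, array([-0.0486,  0.0482])), (-0.04, array([-0.0474,  0.0499])), (0.065, array([-0.0479,  0.0486]))]
  y mid [(-0.15, array([-0.1303, -0.0699])), (-0.058, array([-0.0491,  0.0485])), (0.056, array([0.0607, 0.1405]))]
top 0.03 -80:182 -78:181 -76:181 -74:180 -72:175 -69:162 -67:143 -65:123 -63:114 -61:112 -59:111 -57:105 -55:94 -53:90 -51:101 -49:134 -47:158 -45:174 -43:180 -41:181
  x-extent [(-0.125, array([-0.0495,  0.0468])), (-0.04, array([-0.0484,  0.0485])), (0.065, array([-0.0489,  0.0472]))]
  y mid [(-0.15, array([-0.1293, -0.0692])), (-0.058, array([-0.0484,  0.0488])), (0.056, array([0.0609, 0.1404]))]
```

Call:
arm_command(
  plan=[0.008, -0.024, -0.2, -0.001, 0, 0, -0.2, 0, 0, 0, 0, 0, 0, 0, 0, 0],
)

```text
clock: 7.42
position: [0.538, -0.1326, 0.0642]
ee_rot: [0.001, -0.14, 0.99, -0.0]
ft_force: [-0.2, 0.4, 0.1]
grip_width: 0.157
gripper_force: 58.6
```

Call:
arm_command(
  plan=[0, 0, -0.05, 0, 0, 0, -0.05, 0, 0, 0, 0, 0, 0, 0, 0, 0],
)

```text
clock: 7.92
position: [0.5375, -0.133, 0.0533]
ee_rot: [-0.0, -0.14, 0.99, 0.0]
ft_force: [-0.9, 0.5, 0.3]
grip_width: 0.154
gripper_force: 58.6
```

Call:
arm_command(
  plan=[0, 0.01, -0.02, 0, 0, 0, -0.02, 0, 0, 0, 0, 0, 0, 0, 0, 0],
)

```text
clock: 8.43
position: [0.5375, -0.1319, 0.0493]
ee_rot: [-0.0, -0.14, 0.99, 0.0]
ft_force: [-0.6, 0.5, -0.3]
grip_width: 0.15
gripper_force: 58.6
```

Call:
arm_command(
  plan=[0, 0, -0.03, 0, 0, 0, -0.03, 0, 0, 0, 0, 0, 0, 0, 0, 0],
)

```text
clock: 8.93
position: [0.5375, -0.1319, 0.0433]
ee_rot: [-0.0, -0.14, 0.99, 0.0]
ft_force: [-0.1, 0.7, -0.2]
grip_width: 0.153
gripper_force: 58.6
```

Call:
arm_command(
  plan=[0, 0, -0.03, 0, 0, 0, -0.03, 0, 0, 0, -0.02, 0, 0, 0, 0, 0, 0, 0, 0, 0],
)

```text
clock: 9.55
position: [0.5375, -0.1319, 0.0354]
ee_rot: [0.0, -0.14, 0.99, 0.0]
ft_force: [0.9, -0.2, -0.0]
grip_width: 0.151
gripper_force: 58.6
```

Call:
arm_command(
  plan=[0, 0, -0.015, 0, 0, 0, 0, 0, 0, 0, 0, 0],
)

```text
clock: 9.93
position: [0.5375, -0.1319, 0.0338]
ee_rot: [-0.0, -0.14, 0.99, 0.0]
ft_force: [0.0, -0.7, -0.6]
grip_width: 0.151
gripper_force: 58.6
```

Call:
arm_command(
  plan=[0, 0, 0, 0, 0, 0, 0, 0, 0, 0, 0, 0, 0, 0, 0, 0, 0, 0, 0, 0, 0, 0, 0, 0],
  jaw=-1,
)

```text
clock: 10.68
position: [0.5375, -0.1319, 0.0338]
ee_rot: [0.0, -0.14, 0.99, 0.0]
ft_force: [0.2, -0.5, -0.0]
grip_width: 1.001
gripper_force: 0.0
```

Call:
arm_command(
  plan=[0, 0, 0.2, 0, 0, 0, 0.4, 0, 0, 0, 0.4, 0, -0.2, 0.55, 0, 0, -0.1, 0.5, 0, 0, 0, 0, 0, 0, 0, 0, 0, 0],
)

```text
clock: 11.55
position: [0.5076, -0.0271, 0.1339]
ee_rot: [0.0, -0.14, 0.99, -0.0]
ft_force: [-0.7, -0.5, -0.3]
grip_width: 1.003
gripper_force: 0.0
```

Run:
```python
from h import *
im,d=cap('side','s3.png'); im2,d2=cap('top','t3.png')
cv2.imwrite('pics/s3c.png',np.hstack([cv2.resize(im[140:260,200:320],None,fx=4,fy=4,interpolation=cv2.INTER_CUBIC),cv2.resize(im2[130:250,250:330],None,fx=4,fy=4,interpolation=cv2.INTER_CUBIC)]) )
W=cloud('side',d); g=im.astype(int); wood=(g[...,2]-g[...,0]>40); wood[:,200:]&=True; wood[:,:235]=0; wood[:,320:]=0; wood[:160]=0;wood[240:]=0
Q=W[wood]; Q=Q[np.isfinite(Q[:,0])]; print(len(Q),Q.min(0),Q.max(0),Q.mean(0)); print(r.look_for('spacer_center','side')[:1])
```

```text
123 [ 0.5093656  -0.14810155 -0.00267303] [ 0.58903431 -0.02698348  0.06112568] [ 0.54417354 -0.12868284  0.05454703]
[{'position': [0.5419, -0.1405, 0.0463], 'score': 0.81}]
```

View pics/s3c.png

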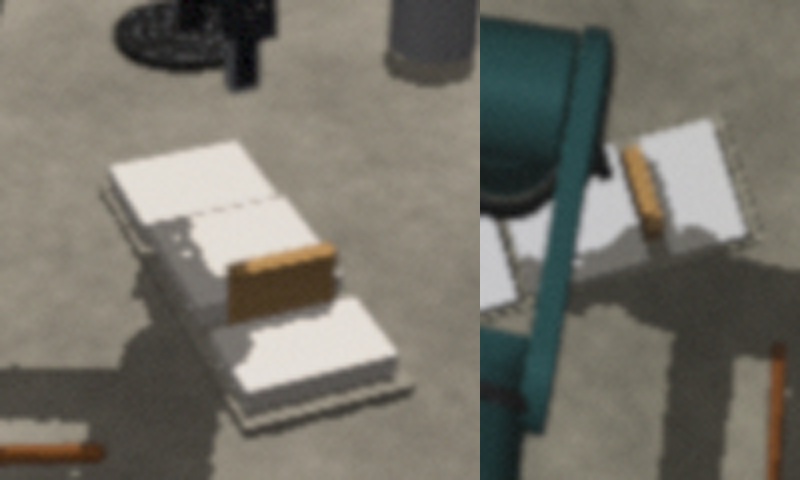

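The spacer is seated upright in the wide joint, with its top at about 0.060 m (crop (280,285) in the side view, (644,194) in the top view), and the bystanders are unmoved. I shut the fingers and go over the middle tile.

Call:
arm_command(
  plan=[0.1, -0.37, 0, 0, 0, 0, 0, 0, 0, 0, 0, 0, 0, 0, 0, 0, 0, 0, -0.3, 0, 0, 0, -0.3, 0, 0, 0, -0.3, 0, 0, 0, 0, 0, 0, 0, 0, 0],
  jaw=1,
)

```text
clock: 12.82
position: [0.5182, -0.0637, 0.0451]
ee_rot: [0.001, -0.14, 0.99, -0.0]
ft_force: [-0.8, -0.1, 1.3]
grip_width: -0.0
gripper_force: 0.0
```

Call:
arm_command(
  plan=[0, 0, -0.05, 0, 0, 0, -0.05, 0, 0, 0, -0.03, 0, 0, 0, -0.02, 0, 0, 0, 0, 0, 0, 0, 0, 0],
)

```text
clock: 13.58
position: [0.5174, -0.0639, 0.0291]
ee_rot: [-0.0, -0.14, 0.99, 0.0]
ft_force: [-2.0, -0.3, 2.7]
grip_width: -0.001
gripper_force: 1.1
```

Call:
arm_command(
  plan=[0, 0, -0.02, 0, 0, 0, -0.02, 0, 0, 0, -0.015, 0, 0, 0, 0, 0, 0, 0, 0, 0, 0, 0, 0, 0],
)

```text
clock: 14.32
position: [0.5176, -0.064, 0.0242]
ee_rot: [0.0, -0.14, 0.99, -0.0]
ft_force: [-3.9, 0.5, 7.4]
grip_width: 0.005
gripper_force: 3.6
```

Call:
arm_command(
  plan=[0, 0, -0.01, 0, 0, 0, 0, 0, 0, 0, 0, 0, 0, 0, 0, 0],
)

```text
clock: 14.82
position: [0.5176, -0.064, 0.0235]
ee_rot: [0.0, -0.14, 0.99, -0.0]
ft_force: [-4.3, 0.8, 8.9]
grip_width: -0.004
gripper_force: 4.5
```

Run:
```python
from h import *
im,d=cap('side','s4.png')
cv2.imwrite('pics/s4c.png',cv2.resize(im[140:260,200:320],None,fx=4,fy=4,interpolation=cv2.INTER_CUBIC))
s=r.state();print(s['clock'],s['position'],s['ft_force'])
print(r.look_for('spacer_center','side')[:1])
```

```text
14.875 [ 0.51755364 -0.06396952  0.0235302 ] [-4.39394743  0.5988369   9.46811459]
[{'position': [0.5394, -0.1384, 0.0427], 'score': 0.71}]
```

View pics/s4c.png

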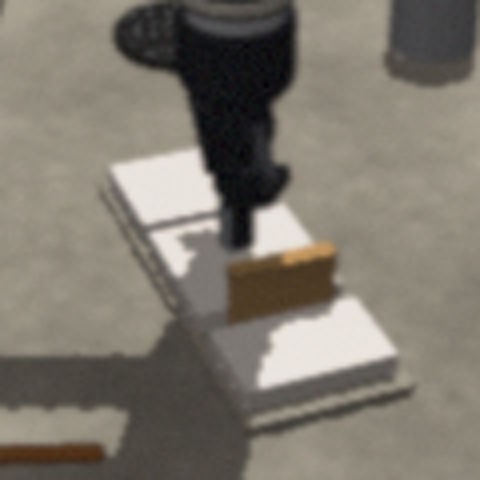

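The fingers press the middle tile (crop (237,245)) to about flush with about 9 N, and the spacer stands upright and untouched at crop (282,285). I hand in.

```bash
python3 -c "
from workcell import r
print(r.close_job())"
```

```text
the job is handed in; nothing more can be done
None
```

I handed the job in at about 15 s: the spacer stands upright and untouched, fully down in the wide joint, and the fingers hold the middle tile about flush with roughly 9 N; no verdict came back, and the one slip, a 34 mm instead of 3.4 mm shift at the trivet, moved nothing that I could see.

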